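# Tier board between stacked ink tubs

## Task

One of the two ink tubs in the steel tray has a lid standing proud: first press that lid fully home. Then lay the plywood board across both lids, centred and in line with the pair, let go of it, and set the third tub gently upright on the middle of the board. Keep the tubs upright, leave the two lower ones where they stand, and do not disturb anything else on the bench.

Things in the scene. Friction and masses are not known exactly. Their poses are not given: they have to be found in the camera images.
- tray: shallow steel tray, fixed to the bench, 100 mm (x) by 220 mm (y) by 22 mm high, walls and floor 4 mm; origin under its centre. tub_a and tub_b stand side by side along its y, their centres about 96 mm apart (88 to 104 mm); either may be at either end
- tub_a: white round ink tub standing in the tray, the one whose lid stands proud: body 59 mm diameter tapering to 54 mm at the foot, lid 66 mm diameter and 14 mm high; 72 mm tall with its lid home, up to 82 mm with the lid proud; about 0.3 kg, loose. Origin: centre of its underside, z up its axis
- lid_a (a joint): how far tub_a's snap lid stands above home, in m: 0 = fully home, starts at 0.006 to 0.009. It stays where it is, slides straight down under a push of about 8 to 12 N anywhere on its flat top, and meets a hard stop when home
- lid_a_top (a point): centre of the flat top of tub_a's lid; moves with the lid (72 mm above tub_a's origin when home)
- tub_b: white ink tub of the same kind and size in the tray, its lid already fully home: 72 mm tall, lid 66 mm diameter; about 0.3 kg, loose. Origin: centre of its underside
- tub_b_top (a point): centre of the flat top of tub_b's lid, 72 mm above its origin
- tub_c: the third white ink tub of the same kind and size, closed (its lid is firmly home and takes the tub's weight), standing by itself on the bench: 72 mm tall, lid 66 mm diameter from 58 mm to 72 mm above the foot, body below it 59 to 54 mm; 0.2 to 0.42 kg. Origin: centre of its underside
- board: plywood tier board, flat rigid rectangle 190 mm (its x) by 66 mm (its y) by 6 mm thick, about 0.07 kg, loose; origin at the centre of its underside. It lies across the two bearers, its underside 22 mm above the bench; it can be pinched across its 66 mm width at mid-length, where the space below is open
- bearers: two parallel timber bearers fixed to the bench, each 22 mm wide, 90 mm long (along y), 22 mm high, centred 66 mm either side of the origin along x; origin at bench level midway between them
- bottle: bystander: closed white bottle with a black cap, 60 mm diameter, 170 mm tall, upright; origin: centre of its underside. Leave it where it is
- tape: bystander: roll of masking tape lying flat, 100 mm across, 25 mm high; origin: centre of its underside. Leave it where it is
- squeegee: bystander: wooden-handled printing squeegee lying flat, 200 mm long (its y), about 80 mm wide, 28 mm high; origin: centre of its underside. Leave it where it is
- spatula: bystander: ink spatula lying flat, 280 mm long along its x, origin on the bench at mid-length, handle to -x. Leave it where it is
- cup: bystander: open white mixing cup, 72 mm across the mouth, 75 mm tall; origin: centre of its underside. Leave it where it is
- can: bystander: metal can, 84 mm diameter, 105 mm tall; origin: centre of its underside. Leave it where it is
- cup_stack: bystander: nested stack of white mixing cups, 76 mm diameter, 150 mm tall; origin: centre of its underside. Leave it where it is

How it is judged:
On the way, in this order (a step that is already met when the one before it is completed fails the run):
1. the proud lid is pressed fully home (value of joint lid_a below 0.0015 m), for 0.2 s.
2. the board lies level across both lids, in line with them, and is let go (value of joint lid_a below 0.0015 m and contact force between board and the fingers below 0.05 N and horizontal distance between board and lid_a_top below 0.07 m and horizontal distance between board and tub_b_top below 0.07 m and y of lid_a_top in the frame of board between -0.016 and 0.016 m and y of tub_b_top in the frame of board between -0.016 and 0.016 m and contact force between board and tub_a above 0.1 N and contact force between board and tub_b above 0.1 N and angle between board's own z axis and vertical below 0.04 rad and linear speed of board below 0.02 m/s), for 0.2 s.
At the end, for the whole second after the job is handed in: lid_a home (1.5 mm); board level (0.04 rad), at rest on both lids, each lid centre within 70 mm of its centre and 16 mm of its long centre line; tub_c upright (0.06 rad), at rest on the board within 20 mm of its centre; tub_a, tub_b upright, moved under 25 mm (value of joint lid_a below 0.0015 m and horizontal distance between board and lid_a_top below 0.07 m and horizontal distance between board and tub_b_top below 0.07 m and y of lid_a_top in the frame of board between -0.016 and 0.016 m and y of tub_b_top in the frame of board between -0.016 and 0.016 m and contact force between board and tub_a above 0.1 N and contact force between board and tub_b above 0.1 N and angle between board's own z axis and vertical below 0.04 rad and linear speed of each of board, tub_c below 0.02 m/s and horizontal distance between tub_c and board below 0.02 m and z of tub_c in the frame of board between 0.003 and 0.01 m and contact force between tub_c and board above 0.5 N and angle between each of tub_a, tub_b, tub_c's own z axis and vertical below 0.06 rad and distance of each of tub_a, tub_b from where it was at the start of the episode below 0.025 m); the robot touches nothing.
It fails at once if a tub is tipped (angle between any of tub_a, tub_b, tub_c's own z axis and vertical above 0.5 rad).
It fails at once if tub_c is dropped (let fall, faster than 0.4 m/s with no finger on it) (contact force between tub_c and the fingers below 0.05 N and linear speed of tub_c above 0.4 m/s).
It fails at once if something else on the bench is moved by more than 30 mm (distance of any of bottle, tape, squeegee, spatula, cup, can, cup_stack from where it was at the start of the episode above 0.03 m).
It also fails if it takes over 62 s, if anything falls off the work surface, if the arm or the gripper's body presses on something with over 40 N, if the wrist force passes 120 N, or if a joint passes its speed limit or range.

## Robot

A 7-joint arm with a two-finger parallel gripper is mounted at the origin on the work surface. World frame = base frame: x ahead of the robot, y to its left, z up, the work surface at z = 0. Lengths are in m, angles in rad, forces in N, time in s.
With the tool pointing down it reaches from about 0.4 to 0.875 m from the base axis. Payload 19.3 kg.
Tool frame: the origin (TCP) lies at the very end of the fingers, on their centre line; the grasp point (between the pads) lies 19 mm behind it; z points along the fingers, y is the direction in which the jaws open and shut (so a half turn about z gives the same grasp; the last joint's range is limited). The gripper opens to 85 mm and grips with 20 to 120 N. Pads are 22 mm wide; open, the fingers measure 114 mm over their backs; the gripper's body (76 mm by 85 mm) begins 54 mm behind the grasp point. The pads swing forward as they close: fully open they stand 13 mm farther back than shut.
Start: joints at [1.148, 0.521, -0.036, 1.599, 0.021, 1.021, -0.113], TCP at [0.216, -0.587, 0.204] pointing down, gripper open.
Joint ranges: [-2.91, 2.91], [-0.3, 2.13], [-1.5, 1.42], [0.17, 2.43], [-1.26, 4.41], [0.16, 1.93], [-2.52, 2.52]. Speed limits (rad/s): [1.89, 1.89, 2.39, 2.39, 3.01, 3.01, 3.01].

## Interface

Orientations are given as a unit quaternion [w, x, y, z].
In Python, from cell import * gives the robot as it stands. Calls block until the motion is done:
- move_pose(position, orientation): joint-space move of the TCP to a pose.
- move_linear(position, rot=None, velocity=0.15): straight line of the TCP; rot=None keeps the orientation; velocity is the mean speed in m/s.
- set_joints(angles): joint-space move.
- command_gripper(opening, force=None): finger opening in m; force is the grip in N (None keeps the last); returns when the fingers have stopped.
- hold(seconds).
- solve_ik(position, orientation): joint angles nearest the present ones, or None.
- state(): the state.
- read_camera(name): name is "scene" or "top" or "wrist"; returns (picture, depth): 480x640x3 uint8, red, green, blue; 480x640 float32, m along the optical axis (not along the pixel's ray), 0 where there is no reading.
- camera_params(name): a dict with "intrinsics" (3x3 intrinsics, pixels), "pose" (4x4, takes a point from camera to world coordinates); the wrist camera has in their place "tool_from_camera" (4x4, takes a point from camera to tool coordinates, whose origin is the TCP and whose axes are the flange's). Camera axes: x right, y down, z forward; pixel columns grow to the right and rows downward; lengths in m; the calibration is good to about 2 mm. The wrist camera is an equidistant fisheye: a pixel r from the principal point sees the ray r / f radians off the axis. A picture is of the moment at which its call begins: read the wrist's pose just before it. camera_params takes no time and is no camera call.
A pose or a line that the arm cannot do raises Unreachable and nothing moves.
- sign_off(): hands the job in, once; it reports no verdict.
The state is a dict: "t": time; "qpos": joint angles; "joint_vel": joint speeds; "joint_torque": joint torques, N m; "position": TCP position; "orientation": TCP orientation; "force": force on the tool from outside, world axes, zero at the start; "torque": the same for the moment, N m; "gripper_width": finger opening in m.
Only numpy, scipy, OpenCV 4.12 (cv2) and the standard library are available. Lean on these libraries where they do the work, as an engineer would, in place of code of your own. Each camera call takes 0.05 s, during which the arm holds its last target. There are 200 camera calls.

## Working session

There is one attempt and no reset: what is moved stays moved. The work goes in short steps, each a Python script; the robot and the scene stay as the last script left them, time stands still between calls to the robot, and variables do not carry over. Pictures are saved under pics/ and viewed, about 8 in all and at most 12, crops included, and the job is handed in when it is done.

```bash
mkdir -p pics; ls; python3 - <<'E'
from cell import *
import cv2, numpy as np
np.set_printoptions(precision=4,suppress=True)
s=state();print(s['t'],s['position'],s['orientation'],s['gripper_width'])
for n in ("scene","top"):
    p,d=read_camera(n); np.savez(f"{n}0.npz",p=p,d=d)
    cv2.imwrite(f"pics/{n}0.png",p[:,:,::-1])
    c=camera_params(n);print(n,c["intrinsics"],c["pose"])
print(camera_params("wrist"))
E
```

```text
pics
0.0 [ 0.2158 -0.5862  0.2037] [-0.0006  0.9845  0.1755 -0.0001] 0.0855282206674478
scene [[466.0122   0.     317.4711]
 [  0.     466.0122 240.5645]
 [  0.       0.       1.    ]] [[ 0.6396  0.5104 -0.5748  1.2529]
 [ 0.7686 -0.437   0.4672 -0.4918]
 [-0.0128 -0.7406 -0.6718  0.8562]
 [ 0.      0.      0.      1.    ]]
top [[472.7369   0.     320.0428]
 [  0.     472.7369 244.7027]
 [  0.       0.       1.    ]] [[ 0.1175 -0.9684  0.22    0.3701]
 [-0.9931 -0.1135  0.031   0.0501]
 [-0.0051 -0.2221 -0.975   1.0519]
 [ 0.      0.      0.      1.    ]]
{'intrinsics': array([[371.6483,   0.    , 319.5996],
       [  0.    , 371.6483, 240.2632],
       [  0.    ,   0.    ,   1.    ]]), 'tool_from_camera': array([[ 0.0002, -0.9604, -0.2787,  0.0708],
       [ 1.    , -0.0002,  0.0014,  0.0001],
       [-0.0014, -0.2787,  0.9604, -0.1696],
       [ 0.    ,  0.    ,  0.    ,  1.    ]])}
```

View pics/top0.png

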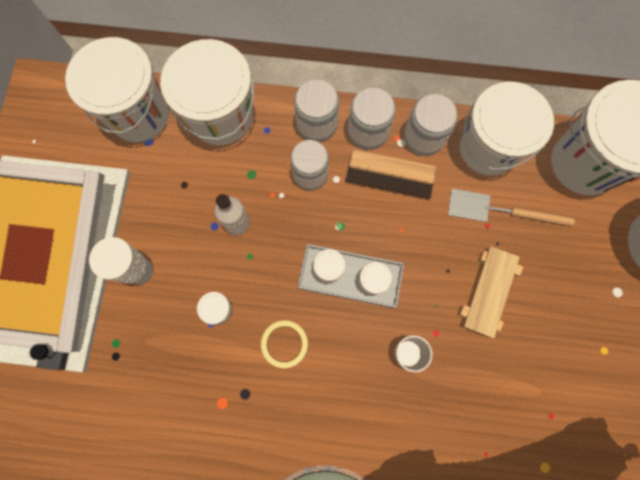

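View pics/scene0.png

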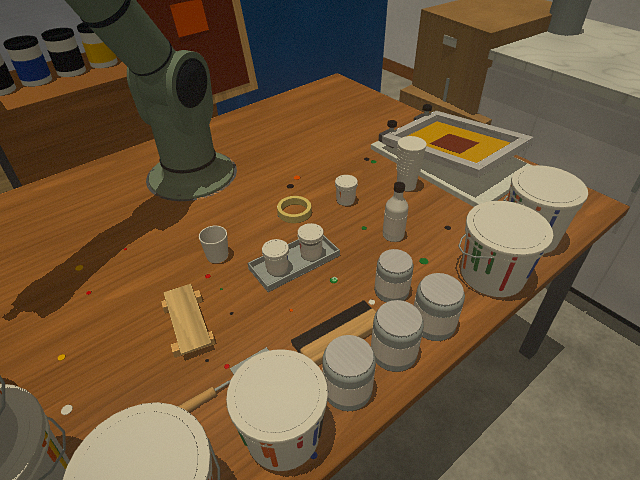

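The top view shows the tray tubs at (329,266) and (376,277), tub_c at (213,308), the board at (491,292), the tape at (285,344) and the cup at (413,354). The scene view agrees with that layout.

```bash
cat > h.py <<'E'
import numpy as np, cv2
np.set_printoptions(precision=4,suppress=True)
def cloud(d,c):
    K=c["intrinsics"];v,u=np.mgrid[:480,:640]
    P=np.stack([(u-K[0,2])/K[0,0]*d,(v-K[1,2])/K[1,1]*d,d],-1)
    return P@c["pose"][:3,:3].T+c["pose"][:3,3]
def ray(uv,c,z):
    K=c["intrinsics"];T=c["pose"]
    r=T[:3,:3]@np.array([(uv[0]-K[0,2])/K[0,0],(uv[1]-K[1,2])/K[1,1],1.])
    return T[:3,3]+r*(z-T[2,3])/r[2]
def quat(yaw):  # tool down, tool x at angle yaw in world
    return [0,np.cos(yaw/2),np.sin(yaw/2),0]
E
python3 - <<'E'
from cell import *
from h import *
f=np.load("top0.npz");p,d=f['p'],f['d'];c=camera_params("top");X=cloud(d,c)
sat=cv2.cvtColor(p,cv2.COLOR_RGB2HSV)
for n,(u,v) in dict(left=(329,266),right=(376,277),tubc=(213,308)).items():
    h=np.median(X[v-4:v+5,u-4:u+5,2])
    w=np.zeros((480,640),np.uint8);w[v-28:v+28,u-24:u+24]=1
    m=((np.abs(X[...,2]-h)<.006)&(w>0)&(d>0)).astype(np.uint8)
    uv=cv2.minEnclosingCircle(np.argwhere(m)[:,::-1].astype(np.float32))
    k=max(cv2.findContours(m,cv2.RETR_EXTERNAL,cv2.CHAIN_APPROX_NONE)[0],key=cv2.contourArea)
    e=cv2.fitEllipse(k)
    print(n,'h',h,'ray',ray(e[0],c,h),'ell',e,'centroid',X[m>0].mean(0))
# board
m=((np.abs(X[...,2]-.028)<.008)&(d>0)).astype(np.uint8)
w=np.zeros_like(m);w[240:345,455:530]=1
hs=sat[...]
m2=m*w
k=max(cv2.findContours(cv2.morphologyEx(m2,cv2.MORPH_OPEN,np.ones((13,13))),cv2.RETR_EXTERNAL,cv2.CHAIN_APPROX_NONE)[0],key=cv2.contourArea)
print('board h',np.median(X[285:300,485:498,2]))
W=np.array([ray(q[0],c,.028)[:2] for q in k],np.float32)
print('board rect',cv2.minAreaRect(W))
# tray rim outer
m=((X[...,2]>.012)&(X[...,2]<.1)&(d>0)).astype(np.uint8);w[:]=0;w[235:315,290:412]=1
m=m*w;k=max(cv2.findContours(m,cv2.RETR_EXTERNAL,cv2.CHAIN_APPROX_NONE)[0],key=cv2.contourArea)
print('tray',cv2.minAreaRect(np.array([ray(q[0],c,.022)[:2] for q in k],np.float32)))
for n,(u,v) in dict(tape=(285,344),bottle=(236,225),cup=(413,354),cs=(110,258),tapeedge=(263,338)).items(): print(n,ray((u,v),c,.05))
print('bench',np.median(X[380:400,150:200,2]))
E
```

```text
left h 0.08236537243844866 ray [0.5497 0.057  0.0824] ell ((329.2369079589844, 264.211181640625), (30.24386978149414, 30.605783462524414), 87.10523223876953) centroid [0.5498 0.0571 0.0824]
right h 0.07565777163124487 ray [ 0.5348 -0.0427  0.0757] ell ((375.9340515136719, 277.2701110839844), (30.328210830688477, 30.80830955505371), 128.2216339111328) centroid [ 0.5349 -0.0427  0.0756]
tubc h 0.07227511492030403 ray [0.4336 0.2849 0.0723] ell ((213.1907501220703, 307.3990783691406), (30.363983154296875, 31.805604934692383), 46.54491424560547) centroid [0.4337 0.285  0.0719]
board h 0.026952450419061913
board rect ((0.5434908270835876, -0.29835784435272217), (0.07186244428157806, 0.18983663618564606), 76.30323028564453)
tray ((0.542677640914917, 0.0071369558572769165), (0.21922901272773743, 0.10103630274534225), 85.2895278930664)
tape [0.3779 0.1294 0.05  ]
bottle [0.6188 0.2706 0.05  ]
cup [ 0.3889 -0.1357  0.05  ]
cs [0.5139 0.5301 0.05  ]
tapeedge [0.3846 0.1765 0.05  ]
bench -0.0002672451240178786
```

```bash
python3 - <<'E'
from cell import *
from h import *
a=[.5497,.057]
for y in (81.5,-98.5,-13.7,166.3):
  r=np.radians(y)
  for P in ([.5423,.0072,.2],[.5435,-.2984,.2],[.4336,.2849,.2]): 
    q=solve_ik(P,quat(r));print(y,P,None if q is None else np.array(q))
y=np.radians(81.5-90)
command_gripper(0.0,40)
move_pose(a+[.2],quat(y)); move_linear(a+[.09],velocity=.12)
f0=state()['force'][2]; z=.084
while True:
    move_linear(a+[z],velocity=.02); s=state(); f=s['force'][2]-f0
    print(round(z,4),s['position'][2],round(f,1),round(s['t'],2))
    if f>22 or z<.0745: break
    z-=.001
hold(.4); print(state()['force'],state()['position'])
move_linear(a+[.2],velocity=.15)
p,d=read_camera("top");X=cloud(d,camera_params("top"))
print('tops',np.median(X[262:270,325:334,2]),np.median(X[273:281,372:380,2]),state()['t'])
cv2.imwrite('pics/top1.png',p[:,:,::-1])
E
```

```text
81.5 [0.5423, 0.0072, 0.2] [ 0.3212  0.4488 -0.598   1.8016  0.2981  0.9823 -0.5466]
81.5 [0.5435, -0.2984, 0.2] [ 0.6453  0.5364 -0.3529  1.6054  0.2066  1.0368  0.0841]
81.5 [0.4336, 0.2849, 0.2] [ 0.1217  0.5963 -1.1619  1.8441  0.6105  1.1171 -1.4126]
-98.5 [0.5423, 0.0072, 0.2] [ 0.714   0.7035 -1.2719  1.784   0.7199  1.2159  2.2247]
-98.5 [0.5435, -0.2984, 0.2] [-0.0294  0.6119  0.679   1.6435 -0.4312  1.0411 -2.5071]
-98.5 [0.4336, 0.2849, 0.2] [ 0.1716  0.6582 -1.2705  1.8422  0.6861  1.174   1.6607]
-13.7 [0.5423, 0.0072, 0.2] [ 0.0844  0.4057 -0.2744  1.8137  0.1328  0.94   -2.0572]
-13.7 [0.5435, -0.2984, 0.2] [ 0.3991  0.5178  0.011   1.6198 -0.0064  1.004  -1.3978]
-13.7 [0.4336, 0.2849, 0.2] [-0.9874  0.38    0.382   1.8975 -0.1779  0.8969 -2.3285]
166.3 [0.5423, 0.0072, 0.2] [ 0.4677  0.5005 -0.8136  1.7945  0.4194  1.0286  0.825 ]
166.3 [0.5435, -0.2984, 0.2] [ 0.8569  0.5955 -0.6847  1.5935  0.4093  1.1005  1.4001]
166.3 [0.4336, 0.2849, 0.2] [ 0.1166  0.5911 -1.1518  1.8443  0.6037  1.1124  0.0736]
0.084 0.08397057331804178 -0.3 4.95
0.083 0.08297337100014604 -0.1 5.2
0.082 0.08192812001223752 -0.2 5.45
0.081 0.08094320416055598 -0.0 5.7
0.08 0.0799212346107441 1.1 5.95
0.079 0.07892637340792977 0.2 6.2
0.078 0.07794842802430901 0.2 6.45
0.077 0.0769175817398765 -0.4 6.7
0.076 0.07593502858579942 0.2 6.95
0.075 0.07492806735612915 0.8 7.2
0.074 0.07392905879045605 1.1 7.45
[-0.0649 -0.5459  0.4084] [0.5497 0.057  0.074 ]
tops 0.6714853945919919 0.7054741681571486 8.8917
```

```bash
python3 - <<'E'
from cell import *
from h import *
s=state();print(s['gripper_width'],s['position'],s['t'])
p,d=read_camera("scene");X=cloud(d,camera_params("scene"))
for u,v in((311,228),(275,247),(346,181)): print(X[v-2:v+3,u-2:u+3].reshape(-1,3).mean(0))
w,_=read_camera("wrist")
cv2.imwrite('pics/s2.png',np.hstack([cv2.resize(p[120:320,180:420,::-1],(480,400)),cv2.resize(w[40:440,160:480,::-1],(320,400))]))
E
```

```text
0.00028235317031180106 [0.5492 0.0569 0.1991] 8.8917
[0.5433 0.0643 0.0823]
[ 0.5357 -0.0438  0.0762]
[0.4697 0.251  0.1034]
```

View pics/s2.png

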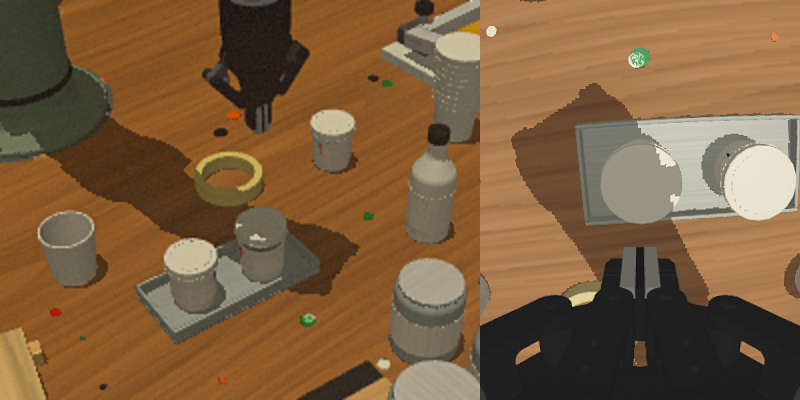

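The picture shows the proud lid on the left tub is still up, with the closed fingers hanging at scene pixel (311,185). I'll check where the fingertips really are.

```bash
python3 - <<'E'
from cell import *
from h import *
c=camera_params("scene");p,d=read_camera("scene");X=cloud(d,c)
s=state();T=s['position'];print(T,s['orientation'],s['t'])
def proj(P):
    q=np.linalg.inv(c["pose"])@np.r_[P,1];k=c["intrinsics"]@q[:3];return k[:2]/k[2]
print('proj tcp',proj(T),'lid',proj([.5497,.057,.0824]))
for v in range(170,192,2): print(v,X[v,307],X[v,311],X[v,314])
w,wd=read_camera("wrist");wc=camera_params("wrist")
def wproj(P):
    M=np.linalg.inv(wc["tool_from_camera"]);q=(M@np.r_[P,1])[:3]
    th=np.arctan2(np.hypot(*q[:2]),q[2]);return np.array([319.6,240.26])+371.65*th*q[:2]/np.hypot(*q[:2])
print('wrist tcp',wproj([0,0,0]),'lid below',wproj([0,0,.117]),'z.01',wproj([0,0,-.01]))
E
```

```text
[0.5494 0.057  0.1993] [ 0.0001  0.9973 -0.0741 -0.0006] 9.0417
proj tcp [309.1361 193.0512] lid [310.3645 230.4408]
170 [0.5608 0.0441 0.2753] [0.5567 0.0586 0.267 ] [0.5638 0.0616 0.2692]
172 [0.5598 0.0446 0.2693] [0.559  0.0567 0.2636] [0.5603 0.0643 0.2609]
174 [0.5572 0.0464 0.2618] [0.5647 0.052  0.2632] [0.559  0.0652 0.2544]
176 [0.5578 0.0458 0.257 ] [0.5609 0.0549 0.2545] [0.5581 0.0659 0.2482]
178 [0.5562 0.0468 0.2503] [0.5618 0.054  0.2499] [0.5591 0.0649 0.2436]
180 [0.5564 0.0465 0.2451] [0.5613 0.0543 0.2441] [0.5575 0.0661 0.2367]
182 [0.5555 0.047  0.2388] [0.5615 0.0539 0.2388] [0.5611 0.0631 0.2344]
184 [0.5564 0.0461 0.2341] [0.5614 0.0538 0.2333] [ 0.3051  0.2683 -0.0033]
186 [ 0.3019  0.2424 -0.0007] [ 0.31    0.2521 -0.0009] [ 0.3166  0.2588 -0.0005]
188 [ 0.3099  0.2359 -0.001 ] [0.3209 0.2432 0.0016] [0.3278 0.2496 0.0023]
190 [ 0.3186  0.229  -0.0006] [ 0.326   0.239  -0.0013] [ 0.3312  0.2468 -0.0022]
wrist tcp [318.9677 282.6533] lid below [318.9879 225.6342] z.01 [318.9656 290.8619]
```

The fingertips stand about 30 mm short of the reported TCP: the depth image puts their ends near z 0.23 with the TCP at 0.199. I'll go down by feel, which also calibrates the offset.

```bash
python3 - <<'E'
from cell import *
from h import *
a=[.5497,.057]
move_linear(a+[.066],velocity=.15)
f0=state()['force'][2]; z=.064
while True:
    move_linear(a+[z],velocity=.03); s=state(); f=s['force'][2]-f0
    print(round(z,4),round(s['position'][2],4),round(f,1),round(s['t'],2))
    if f>24 or z<.036: break
    z-=.001
hold(.3); print(state()['force'],state()['position'])
p,d=read_camera("scene");X=cloud(d,camera_params("scene"))
print(X[190:228:2,311,2])
move_linear(a+[.14],velocity=.15)
p,d=read_camera("scene");X=cloud(d,camera_params("scene"))
print('lid z',X[226:240:2,311,2],state()['t'])
E
```

```text
0.064 0.0644 -0.2 10.38
0.063 0.063 0.5 10.63
0.062 0.0619 -0.5 10.88
0.061 0.0609 -1.0 11.13
0.06 0.0599 -0.2 11.38
0.059 0.0589 -0.8 11.63
0.058 0.0579 -0.6 11.88
0.057 0.0569 -0.4 12.13
0.056 0.0559 -0.2 12.38
0.055 0.055 3.0 12.63
0.054 0.0541 4.0 12.88
0.053 0.053 3.4 13.13
0.052 0.052 3.9 13.38
0.051 0.051 1.7 13.63
0.05 0.05 2.0 13.88
0.049 0.0491 4.8 14.13
0.048 0.0489 21.8 14.38
0.047 0.0487 39.3 14.63
[-10.0505  -2.0646  39.4946] [0.5503 0.0571 0.0487]
[0.2362 0.8562 0.2259 0.2182 0.2145 0.2083 0.1827 0.1765 0.1776 0.1724
 0.1652 0.1555 0.1517 0.1466 0.1313 0.1291 0.1212 0.1169 0.1086]
lid z [0.0775 0.0773 0.0764 0.0734 0.0738 0.0749 0.0753] 15.8
```

Lid is home: the hard stop came at 39 N and depth gives a top of 0.076. So the true tip is TCP + 27 mm when shut. Next I go above the board with the gripper open and look from close by.

```bash
cat >> h.py <<'E'
B=[.5435,-.2984]; YB=np.radians(-13.7); C=[.5423,.0072]; YC=np.radians(81.5); TC=[.4336,.2849]
E
python3 - <<'E'
from cell import *
from h import *
move_pose(B+[.08],quat(YB)); command_gripper(.085,40)
s=state();print(s['position'],s['gripper_width'],s['t'])
w,wd=read_camera("wrist");p,d=read_camera("scene");X=cloud(d,camera_params("scene"))
np.savez('w3.npz',w=w,wd=wd,pos=s['position'],q=s['orientation'])
cv2.imwrite('pics/w3.png',np.hstack([cv2.resize(p[200:400,80:320,::-1],(480,400)),cv2.resize(w[40:440,160:480,::-1],(320,400))]))
E
```

```text
[ 0.5435 -0.2984  0.08  ] 0.08503090611832642 17.9333
```

View pics/w3.png

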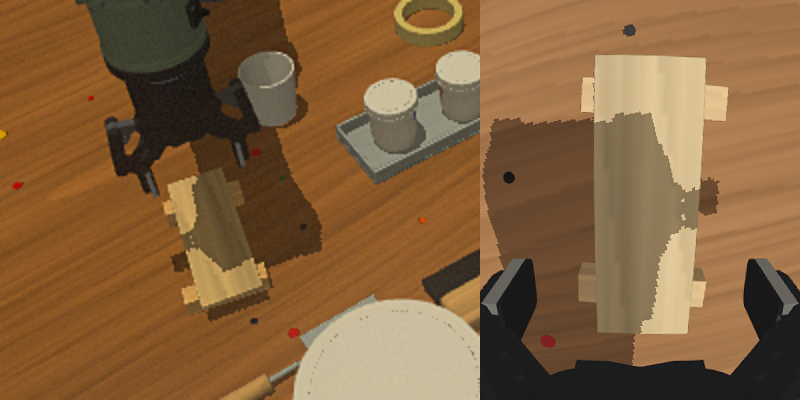

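The wrist view shows the board between the open jaws, with corners at about (274,95), (386,98), (368,373) and (278,372) in full-frame pixels. I'll get its centre in the tool frame.

```bash
python3 - <<'E'
from cell import *
from h import *
f=np.load('w3.npz');wd=f['wd'];wc=camera_params("wrist");M=wc["tool_from_camera"]
def pt(u,v):
    x,y=u-319.6,v-240.26;r=np.hypot(x,y);th=r/371.65
    z=wd[v,u];R=np.tan(th)*z;return (M@[R*x/r,R*y/r,z,1])[:3]
P=[pt(276,98),pt(383,100),pt(366,369),pt(281,368)]
print(np.array(P),np.mean(P,0));print('mid-surface',pt(325,235),pt(325,330))
print('bench',pt(190,240))
for u,v in((192,225),(195,260),(205,250),(450,225),(445,265),(437,250)): print('finger',u,v,pt(u,v))
E
```

```text
[[ 0.0937 -0.0252  0.0518]
 [ 0.093   0.0378  0.0519]
 [-0.0905  0.0341  0.0517]
 [-0.0899 -0.0276  0.0526]] [0.0016 0.0047 0.052 ]
mid-surface [0.0102 0.0037 0.0519] [-0.057   0.0041  0.0521]
bench [-0.0011 -0.094   0.08  ]
finger 192 225 [ 0.01   -0.0916  0.0806]
finger 195 260 [-0.0166 -0.0917  0.0803]
finger 205 250 [-0.0085 -0.0828  0.0794]
finger 450 225 [0.0101 0.0944 0.0798]
finger 445 265 [-0.0204  0.0935  0.0797]
finger 437 250 [-0.0087  0.086   0.0797]
```

```bash
sed -i 's/^B=.*/B=[.5439,-.3034]; YB=np.radians(-14.65); C=[.5423,.0072]; YC=np.radians(81.5); TC=[.4336,.2849]/' h.py
python3 - <<'E'
from cell import *
from h import *
move_linear(B+[.05],rot=quat(YB),velocity=.1)
f0=state()['force'][2]
for z in (.01,-.01,-.018,-.026):
    move_linear(B+[z],velocity=.08); f=state()['force'][2]-f0; print(z,round(f,1))
    if abs(f)>4: print('contact');break
command_gripper(.05,30); s=state();print(s['gripper_width'],s['force'],s['position'])
move_linear(B+[.02],velocity=.08); s=state(); print(s['gripper_width'],s['force'],s['t'])
p,d=read_camera("scene");w,_=read_camera("wrist")
cv2.imwrite('pics/w4.png',np.hstack([cv2.resize(p[200:400,80:320,::-1],(480,400)),cv2.resize(w[40:440,160:480,::-1],(320,400))]))
E
```

```text
0.01 -0.3
-0.01 0.0
-0.018 -0.3
-0.026 0.7
0.06518492111783133 [-1.5377  1.7329  3.9356] [ 0.544  -0.3034 -0.0257]
0.0651477212165093 [ 0.5095 -0.9263 -0.9149] 21.075
```

View pics/w4.png

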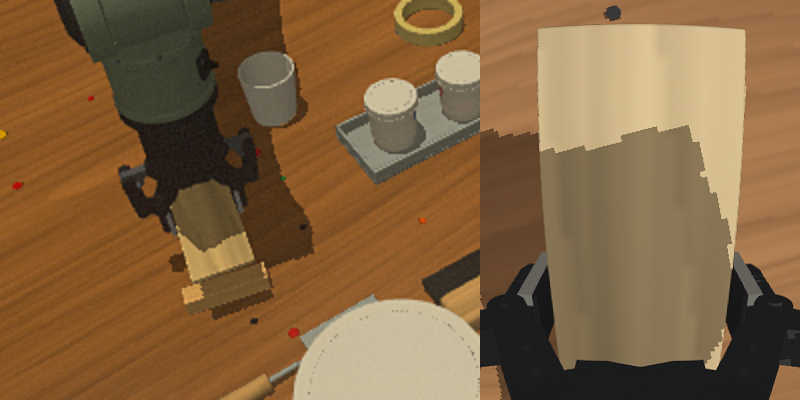

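The board is held level and central in the jaws (width 65 mm). I'll re-measure the lids with the scene camera, then place it.

```bash
python3 - <<'E'
from cell import *
from h import *
c=camera_params("scene")
move_linear(B+[.13],velocity=.2)
p,d=read_camera("scene");X=cloud(d,c);L=[]
for u,v in((311,231),(275,247)):
    w=np.zeros((480,640),np.uint8);w[v-16:v+16,u-18:u+18]=1
    m=((np.abs(X[...,2]-.076)<.006)&(w>0)).astype(np.uint8)
    e=cv2.fitEllipse(max(cv2.findContours(m,cv2.RETR_EXTERNAL,cv2.CHAIN_APPROX_NONE)[0],key=cv2.contourArea))
    L.append(ray(e[0],c,.076)[:2]);print(e,L[-1])
A,Bb=L
A=(A+[.5497,.057])/2;Bb=(Bb+[.5348,-.0427])/2   # mean with top camera
ctr=(A+Bb)/2;y=np.arctan2(*(A-Bb)[::-1]);print(A,Bb,ctr,np.degrees(y))
np.savez('tgt.npz',ctr=ctr,y=y)
ctr=list(ctr)
move_pose(ctr+[.13],quat(y)); print(state()['gripper_width'],state()['t'])
move_linear(ctr+[.045],velocity=.12)
f0=state()['force'][2];z=.036
while z>.022:
    move_linear(ctr+[z],velocity=.03);f=state()['force'][2]-f0;print(round(z,4),round(f,1))
    if f>3: break
    z-=.002
s=state();print(s['position'],s['gripper_width'],s['t'])
p,d=read_camera("scene");w,_=read_camera("wrist")
cv2.imwrite('pics/w5.png',np.hstack([cv2.resize(p[120:320,180:420,::-1],(480,400)),cv2.resize(w[40:440,160:480,::-1],(320,400))]))
E
```

```text
((310.1852111816406, 234.12425231933594), (17.941730499267578, 25.24744987487793), 88.95555877685547) [0.5546 0.0522]
((274.92767333984375, 248.4647979736328), (18.837263107299805, 26.091472625732422), 84.6659927368164) [ 0.5396 -0.0469]
[0.5522 0.0546] [ 0.5372 -0.0448] [0.5447 0.0049] 81.44224533414207
0.06521310706028809 23.1
0.036 -0.5
0.034 0.4
0.032 -0.9
0.03 -1.0
0.028 6.6
[0.5449 0.0049 0.0283] 0.06509120354557184 25.4083
```

View pics/w5.png

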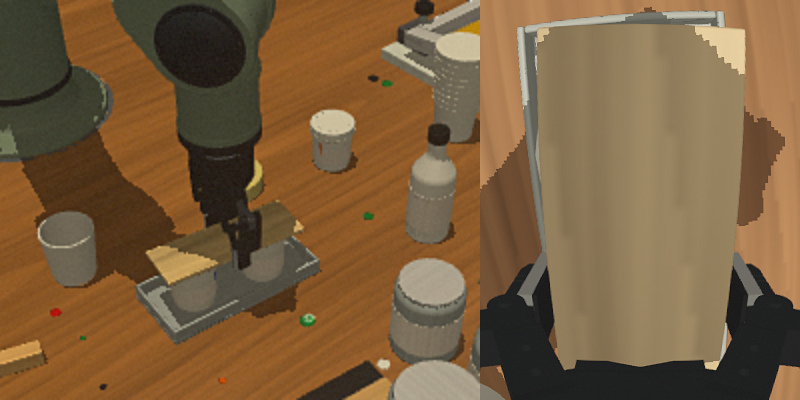

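The board is down on both lids, contact at the predicted height. Now to release it and back off.

```bash
python3 - <<'E'
from cell import *
from h import *
t=np.load('tgt.npz');ctr=list(t['ctr'])
command_gripper(.085,20);hold(.3)
move_linear(ctr+[.15],velocity=.12)
s=state();w,wd=read_camera("wrist");np.savez('w6.npz',w=w,wd=wd,pos=s['position'],q=s['orientation'])
p,d=read_camera("scene");X=cloud(d,camera_params("scene"))
print(s['position'],s['t'],s['force'])
cv2.imwrite('pics/w6.png',np.hstack([cv2.resize(p[120:320,180:420,::-1],(480,400)),cv2.resize(w[40:440,160:480,::-1],(320,400))]))
M=camera_params("wrist")["tool_from_camera"]
v,u=np.mgrid[:480,:640];x=u-319.6;y=v-240.26;r=np.hypot(x,y)+1e-9
R=np.tan(np.clip(r/371.65,0,1.4))*wd;Pt=np.stack([R*x/r,R*y/r,wd],-1)@M[:3,:3].T+M[:3,3]
z=Pt[...,2];h=s['position'][2]-z   # world height
m=((np.abs(h-.082)<.004)&(np.abs(Pt[...,1])<.06)).astype(np.uint8)
m=cv2.morphologyEx(m,cv2.MORPH_OPEN,np.ones((7,7)))
pts=Pt[m>0];print('board rect tool',cv2.minAreaRect(pts[:,:2].astype(np.float32)),'h',np.median(s['position'][2]-pts[:,2]))
A=np.c_[pts[:,:2],np.ones(len(pts))];print('plane',np.linalg.lstsq(A,pts[:,2],rcond=None)[0])
E
```

```text
[0.5443 0.0048 0.1493] 27.3167 [ 0.891  -1.0802 -0.1651]
board rect tool ((-0.0016785860061645508, 0.0007649846374988556), (0.19024813175201416, 0.06679131090641022), 0.23183737695217133) h 0.0820176038868367
plane [ 0.0016 -0.0011  0.0673]
```

View pics/w6.png

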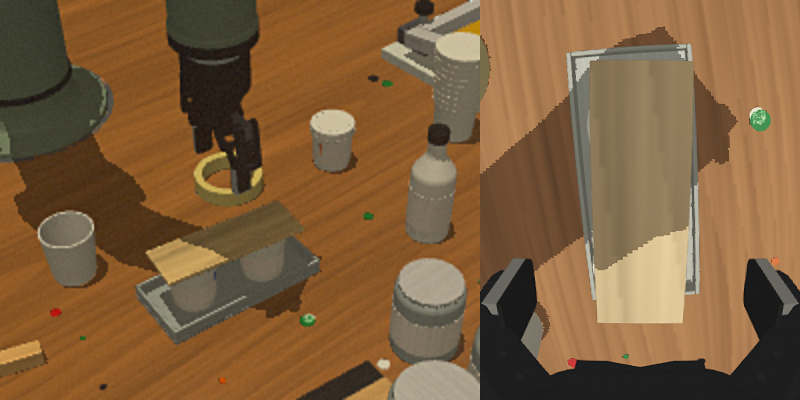

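```bash
python3 - <<'E'
from cell import *
from h import *
t=np.load('tgt.npz');y=float(t['y'])
move_pose(TC+[.13],quat(y));s=state();print(s['position'],s['t'])
w,wd=read_camera("wrist")
M=camera_params("wrist")["tool_from_camera"]
v,u=np.mgrid[:480,:640];x=u-319.6;yy=v-240.26;r=np.hypot(x,yy)+1e-9
R=np.tan(np.clip(r/371.65,0,1.4))*wd;Pt=np.stack([R*x/r,R*yy/r,wd],-1)@M[:3,:3].T+M[:3,3]
h=s['position'][2]-Pt[...,2]
m=((np.abs(h-.072)<.005)&(np.hypot(Pt[...,0],Pt[...,1])<.06)).astype(np.uint8)
m=cv2.morphologyEx(m,cv2.MORPH_OPEN,np.ones((5,5)))
pts=Pt[m>0];c,rad=cv2.minEnclosingCircle(pts[:,:2].astype(np.float32))
print('tool centre',c,rad,pts.mean(0),len(pts))
c=np.array(c);ex=np.array([np.cos(y),np.sin(y)]);ey=np.array([np.sin(y),-np.cos(y)])
T=s['position'][:2]+c[0]*ex+c[1]*ey;print('tub_c',T);np.save('tc.npy',T)
cv2.imwrite('pics/w7.png',w[:,:,::-1])
E
```

```text
[0.4344 0.2837 0.1299] 28.575
tool centre (0.0006826954777352512, -0.0012430984061211348) 0.0332002155482769 [ 0.0021 -0.0013  0.0577] 7676
tub_c [0.4333 0.2846]
```

View pics/w7.png

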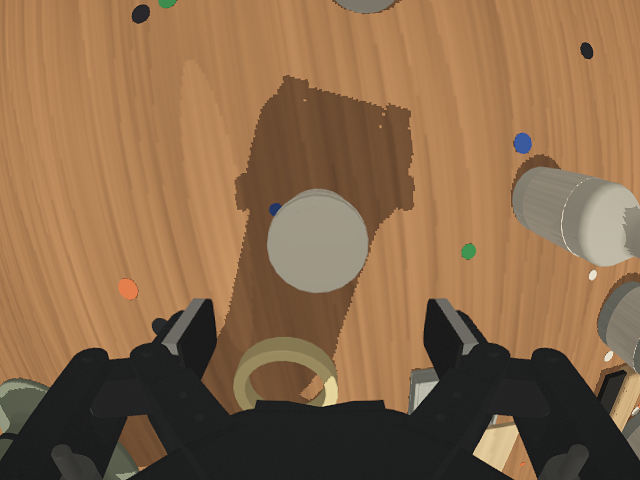

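Tub_c is centred at wrist pixel (318,242), with clear space on both jaw sides. Grasp, carry and place.

```bash
python3 - <<'E'
from cell import *
from h import *
t=np.load('tgt.npz');y=float(t['y']);T=list(np.load('tc.npy'));D=[.5449,.0030]
move_linear(T+[.06],velocity=.15)
f0=state()['force'][2]
for z in (.03,.008):
    move_linear(T+[z],velocity=.08);print(z,round(state()['force'][2]-f0,1))
command_gripper(.055,40);hold(.2);s=state();print('grip',s['gripper_width'],s['t'])
move_linear(T+[.03],velocity=.06);s=state();print(s['gripper_width'],s['force']);
if s['gripper_width']>.06:
    move_linear(T+[.15],velocity=.12)
    move_linear(D+[.15],rot=quat(y),velocity=.12)
    hold(.3);s=state();print(s['position'],s['gripper_width'],s['force'],s['t'])
    p,d=read_camera("scene");w,_=read_camera("wrist")
    cv2.imwrite('pics/w8.png',np.hstack([cv2.resize(p[100:300,180:420,::-1],(480,400)),cv2.resize(w[40:440,160:480,::-1],(320,400))]))
E
```

```text
0.03 -0.4
0.008 -0.8
grip 0.06473658052602478 30.7083
0.06504976159687581 [ 0.1896 -0.7218 -4.1854]
[0.5449 0.0031 0.15  ] 0.06475175020719375 [ 0.1781  0.3056 -3.1663] 35.35
```

View pics/w8.png

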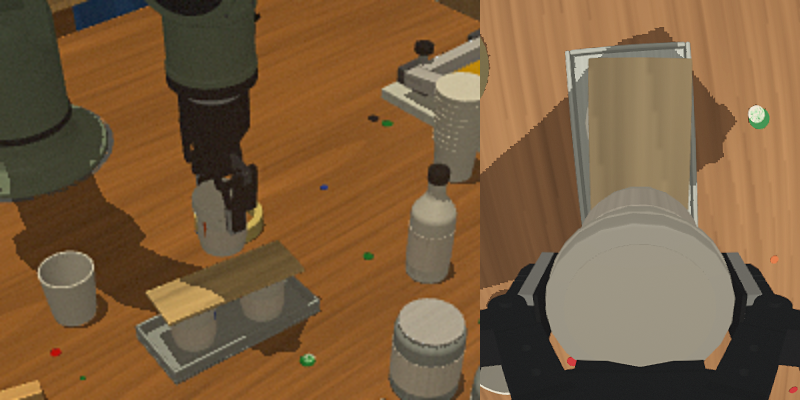

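Tub_c is held centrally and upright over the board. Next is lowering by feel.

```bash
python3 - <<'E'
from cell import *
from h import *
D=[.5449,.0030]
move_linear(D+[.1],velocity=.08);hold(.2)
f0=state()['force'][2];z=.096
while z>.082:
    move_linear(D+[z],velocity=.02);f=state()['force'][2]-f0;print(round(z,4),round(f,1))
    if f>2.5: break
    z-=.001
hold(.3);command_gripper(.085,20);hold(.4)
move_linear(D+[.2],velocity=.1);hold(.3)
s=state();print(s['position'],s['force'],s['t'])
w,wd=read_camera("wrist");p,d=read_camera("scene")
cv2.imwrite('pics/w9.png',np.hstack([cv2.resize(p[100:300,180:420,::-1],(480,400)),cv2.resize(w[40:440,160:480,::-1],(320,400))]))
M=camera_params("wrist")["tool_from_camera"]
v,u=np.mgrid[:480,:640];x=u-319.6;yy=v-240.26;r=np.hypot(x,yy)+1e-9
R=np.tan(np.clip(r/371.65,0,1.4))*wd;Pt=np.stack([R*x/r,R*yy/r,wd],-1)@M[:3,:3].T+M[:3,3]
h=s['position'][2]-Pt[...,2]
for n,hh,k in(('board',.082,9),('tub_c',.154,5)):
    m=cv2.morphologyEx(((np.abs(h-hh)<.005)&(np.abs(Pt[...,1])<.06)&(np.abs(Pt[...,0])<.12)).astype(np.uint8),cv2.MORPH_OPEN,np.ones((k,k)))
    q=Pt[m>0];print(n,cv2.minAreaRect(q[:,:2].astype(np.float32)),np.median(h[m>0]),np.linalg.lstsq(np.c_[q[:,:2],np.ones(len(q))],q[:,2],rcond=None)[0])
E
```

```text
0.096 -1.1
0.095 -0.6
0.094 -0.8
0.093 -0.2
0.092 -1.2
0.091 -0.4
0.09 7.4
[0.5448 0.0031 0.1998] [0.2116 0.5549 0.7734] 40.8667
board ((0.00023817270994186401, 1.7214566469192505e-05), (0.18995535373687744, 0.0663616806268692), 0.231480211019516) 0.08198570213429651 [ 0.0019 -0.      0.1178]
tub_c ((-5.6609511375427246e-05, 0.0002655237913131714), (0.0649590864777565, 0.0651317685842514), 1.2438279390335083) 0.1542164295730482 [ 0.0054 -0.0007  0.0456]
```

View pics/w9.png

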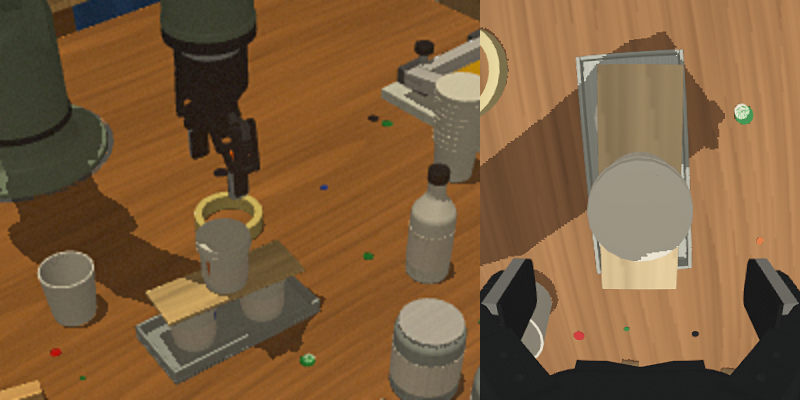

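The stack is up: tub_c is centred on the board to under 1 mm, everything is level and the gripper is clear. Handing in.

```bash
python3 -c "
from cell import *
sign_off();print(state()['t'])"
```

```text
the job is handed in; nothing more can be done
the job is handed in; nothing more can be done
```

The job is done and handed in at about 41 s of the 62 s allowed. No verdict was reported.

- **Lid:** I pressed it down until it hit its hard stop at about 39 N. Its top then measured about 76 mm above the bench, the home height. My first press missed because the fingertips stand about 27 mm short of the reported tool point. I found the offset from the depth images and by touch, and used it for every later height.
- **Board:** It went down across both lids and was let go. It lies level (about 0.002 rad) with its top at 82 mm. The top and scene cameras differed by about 5 mm on where the lids are, so I aimed at the mean. The last close view showed a few mm of lid beside the board, against the 16 mm allowed.
- **Third tub:** I set it down by feel. It stands upright (about 0.005 rad), less than 1 mm from the board's centre by the wrist camera, with its top at 154 mm.
- **Rest of the bench:** The gripper was open and clear, with no significant force on it. I saw nothing else moved in the last pictures. I did not re-measure the two lower tubs or the other items for movement, and the last picture did not cover the squeegee or spatula.

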